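# Restock the coffee-pod rack

## Task

Put the three fresh coffee pods with green tops from the tray into the three empty holes of the pod rack, one in each, foil side up and hanging fully home with the rim on the plate. Leave the spent pod with the punctured copper top standing on the tray, and do not disturb the blue pods already in the rack.

Things in the scene. Friction and masses are not known exactly. Their poses are not given: they have to be found in the camera images.
- pod_a: pod to put away: white tapered plastic cup with a green foil top. 44 mm tall; underside 35 mm across, widening to 44 mm under a rim 53 mm across and 3 mm thick at the very top (41 to 44 mm above the underside). About 15 g. Starts standing upright on the tray. Origin: centre of its underside; z up.
- pod_b: pod to put away: white tapered plastic cup with a green foil top. 44 mm tall; underside 35 mm across, widening to 44 mm under a rim 53 mm across and 3 mm thick at the very top (41 to 44 mm above the underside). About 15 g. Starts standing upright on the tray. Origin: centre of its underside; z up.
- pod_c: pod to put away: white tapered plastic cup with a green foil top. 44 mm tall; underside 35 mm across, widening to 44 mm under a rim 53 mm across and 3 mm thick at the very top (41 to 44 mm above the underside). About 15 g. Starts standing upright on the tray. Origin: centre of its underside; z up.
- spent_pod: spent pod: same shape, but with a copper-coloured foil top with a black 10 mm puncture in its middle; stands upright on the tray with the others, to be left there. Origin: centre of its underside, z up.
- free_bore1 (a point): centre of the mouth of one of the three empty holes, on the plate's top face (55 mm above the counter); z up. The hole is round, 47 mm across, straight through the 8 mm plate, open below, with the rack's floor 50 mm under the plate's top, so a pod hangs by its rim with its underside 41 mm below this point. A pod let go just above its seat with its cup already in the hole drops home by itself.
- free_bore2 (a point): centre of the mouth of one of the three empty holes, on the plate's top face (55 mm above the counter); z up. The hole is round, 47 mm across, straight through the 8 mm plate, open below, with the rack's floor 50 mm under the plate's top, so a pod hangs by its rim with its underside 41 mm below this point. A pod let go just above its seat with its cup already in the hole drops home by itself.
- free_bore3 (a point): centre of the mouth of one of the three empty holes, on the plate's top face (55 mm above the counter); z up. The hole is round, 47 mm across, straight through the 8 mm plate, open below, with the rack's floor 50 mm under the plate's top, so a pod hangs by its rim with its underside 41 mm below this point. A pod let go just above its seat with its cup already in the hole drops home by itself.
- stock_pod1: pod already in the rack: same shape as the green ones but with a blue foil top, hanging by its rim in the occupied row (rim top 3 mm above the plate). To be left alone. Origin: centre of its underside, z up.
- stock_pod2: pod already in the rack: same shape as the green ones but with a blue foil top, hanging by its rim in the occupied row (rim top 3 mm above the plate). To be left alone. Origin: centre of its underside, z up.
- stock_pod3: pod already in the rack: same shape as the green ones but with a blue foil top, hanging by its rim in the occupied row (rim top 3 mm above the plate). To be left alone. Origin: centre of its underside, z up.
- rack: coffee-pod rack fixed to the counter: pale aluminium plate 150 mm (its x) by 220 mm (its y), top face 55 mm above the counter, on black end panels. Two rows of three holes, 70 mm between neighbours both ways; the row at its -x side is empty, the row at its +x side holds blue pods. It may stand at any yaw, left or right of the robot. Origin: centre of its underside.
- tray: square light-wood serving tray fixed to the counter, 240 x 240 mm, floor 4 mm thick, rim 14 mm above the counter, with four pods standing about 100 mm apart in a square (which one is spent varies). Origin: centre of its underside.
Not all that is in view belongs to the job. Leave any grey look-alike of the pod_a alone.

How it is judged (in metres and radians):
At the end, for the whole second after the job is handed in: Each green pod hangs at rest in an empty hole: underside 38 to 45 mm below the plate top, within 6 mm of the hole axis and 0.1 rad of upright; the spent pod upright within 20 mm of its start, blue pods within 10 mm of theirs (((horizontal distance between pod_a and free_bore1 below 0.006 m and z of pod_a in the frame of free_bore1 between -0.045 and -0.038 m) or (horizontal distance between pod_a and free_bore2 below 0.006 m and z of pod_a in the frame of free_bore2 between -0.045 and -0.038 m) or (horizontal distance between pod_a and free_bore3 below 0.006 m and z of pod_a in the frame of free_bore3 between -0.045 and -0.038 m)) and angle between each of pod_a, pod_b, pod_c, spent_pod's own z axis and vertical below 0.1 rad and linear speed of each of pod_a, pod_b, pod_c below 0.02 m/s and ((horizontal distance between pod_b and free_bore1 below 0.006 m and z of pod_b in the frame of free_bore1 between -0.045 and -0.038 m) or (horizontal distance between pod_b and free_bore2 below 0.006 m and z of pod_b in the frame of free_bore2 between -0.045 and -0.038 m) or (horizontal distance between pod_b and free_bore3 below 0.006 m and z of pod_b in the frame of free_bore3 between -0.045 and -0.038 m)) and ((horizontal distance between pod_c and free_bore1 below 0.006 m and z of pod_c in the frame of free_bore1 between -0.045 and -0.038 m) or (horizontal distance between pod_c and free_bore2 below 0.006 m and z of pod_c in the frame of free_bore2 between -0.045 and -0.038 m) or (horizontal distance between pod_c and free_bore3 below 0.006 m and z of pod_c in the frame of free_bore3 between -0.045 and -0.038 m)) and distance of spent_pod from where it was at the start of the episode below 0.02 m and distance of each of stock_pod1, stock_pod2, stock_pod3 from where it was at the start of the episode below 0.01 m); the robot touches nothing.
It fails at once if the spent pod is moved more than 20 mm or knocked over (distance of spent_pod from where it was at the start of the episode above 0.02 m or angle between spent_pod's own z axis and vertical above 0.5 rad).
It fails at once if a pod already in the rack is moved by more than 10 mm (distance of any of stock_pod1, stock_pod2, stock_pod3 from where it was at the start of the episode above 0.01 m).
It also fails if it takes over 64 s, if anything falls off the work surface, if the arm or the gripper's body presses on something with over 40 N, if the wrist force passes 120 N, or if a joint passes its speed limit or range.

## Robot

A 6-joint arm with a two-finger parallel gripper is mounted at the origin on the work surface. World frame = base frame: x ahead of the robot, y to its left, z up, the work surface at z = 0. Lengths are in mm, angles in rad, forces in N, time in s.
With the tool pointing down it reaches from about 425 to 950 mm from the base axis. Payload 3.5 kg.
Tool frame: the origin (TCP) lies at the very end of the fingers, on their centre line; the grasp point (between the pads) lies 19 mm behind it; z points along the fingers, y is the line along which they close (so a half turn about z gives the same grasp; the last joint's range is limited). The gripper opens to 85 mm and grips with 20 to 120 N. Pads are 22 mm wide; open, the fingers measure 114 mm over their backs; the gripper's body (76 mm by 85 mm) begins 54 mm behind the grasp point. The pads swing forward as they close: fully open they stand 13 mm farther back than shut.
Start: joints at [1.191, 0.286, 1.577, -0, 1.279, -0.15], TCP at [153.717, 657.25, 231.325] pointing down, gripper open.
Joint ranges: [-2.77, 2.77], [-0.9, 2.22], [0.21, 2.48], [-1.53, 4.67], [0.24, 2.81], [-2.84, 2.84]. Speed limits (rad/s): [2.79, 2.79, 3.14, 3.14, 3.14, 3.14].

## Interface

Orientations are given as [roll, pitch, yaw] about the fixed x, y, z axes, in that order (R = Rz(yaw) Ry(pitch) Rx(roll)).
In Python, from cell import ctrl, viewer, ticket gives the robot as it stands. The module is installed in compiled form; this text tells all that it offers.
- The arm moves only by the shell command python3 -m handwheel 'ROWS' [OPENING] [FORCE]. ROWS is JSON, a list that holds one entry, the list of rows, each a list of 6 numbers: the shift along the tool's x, y, z as a fraction of full scale, then the turn, a rotation vector about the tool's x, y, z as a fraction of full scale. A call has 1 to 10 rows; each row shifts and turns the commanded pose from where the row before left it, along the tool's axes as they then stand; what a row does not reach is not made up. Full scale, the value 1, is 0.02 m for a shift and 0.1 rad for a turn. A row lasts 1/12 s, in which the tool goes at most 41.7 mm and 7.16 degrees, less where a joint would pass 70% of its speed; a pose out of reach is approached as far as the arm can. A call with a number of a shift or a turn outside -1 to 1 is refused whole. A call with a gripper value outside its range is refused whole. OPENING is the closure, from -1 (fully open) to 1 (shut), set as the call begins (- or left out, the last holds). The fingers move at their own pace and stop on an object; FORCE is the grip in N (left out, the last holds). Time passes only in rows, so rows that do not move let the fingers close. It gives the time, the measured TCP pose, the force, the opening and the grip force at its end, in the units of the state.
- ctrl.sense(): the state, without advancing time (a new reading comes with each control period).
- viewer.read_camera(name): name is "scene" or "top" or "wrist"; returns a dict with "pixels" (420x560x3 uint8, red, green, blue), "intrinsics" (3x3 intrinsics, pixels), "camera_from_world" (4x4, takes a point from world to camera coordinates). Camera axes: x right, y down, z forward; pixel columns grow to the right and rows downward; lengths in mm; the calibration is good to about 2 mm. A picture is of the moment at which its call begins. There is no depth.
- ticket.hand_in(): hands the job in; it is judged then, once.
The state is a dict: "t": time; "qpos": joint angles; "qd": joint speeds; "effort": joint torques, N m; "tcp_pos": TCP position; "tcp_rot": TCP orientation; "force": force on the tool from outside, world axes, zero at the start; "moment": the same for the moment, N m; "width": opening from 0.0 (shut) to 1.0 (fully open); "finger_force": force on a finger pad.
Only numpy, scipy, OpenCV 4.12 (cv2) and the standard library are available. Lean on these libraries where they do the work, as an engineer would, in place of code of your own. Each camera call takes 0.05 s, during which the arm holds its last target. There are 200 camera calls.

## Working session

There is one attempt and no reset: what is moved stays moved. The work goes in short steps, Python scripts to look and compute and a shell command to move; the robot and the scene stay as the last step left them, time stands still between calls to the robot, and variables do not carry over. Pictures are saved under pics/ and viewed, at most 10 in all, crops included, and the job is handed in when it is done.

```bash
mkdir -p pics; python3 - <<'E'
from cell import ctrl, viewer
import cv2,numpy as np
s=ctrl.sense();print({k:np.round(v,3).tolist() for k,v in s.items()})
ims=[]
for n in("top","scene"):
    d=viewer.read_camera(n);np.savez("pics/%s0.npz"%n,**d)
    cv2.imwrite("pics/%s0.png"%n,d["pixels"][:,:,::-1]);print(n,np.round(d["intrinsics"],1).tolist(),np.round(d["camera_from_world"],3).tolist())
E
```

```text
{'t': 0.0, 'qpos': [1.191, 0.287, 1.578, -0.0, 1.279, -0.15], 'qd': [-0.0, 0.0, -0.001, 0.001, 0.001, 0.0], 'effort': [0.0, -40.598, -29.263, -0.0, 0.006, -0.0], 'tcp_pos': [153.487, 656.648, 229.908], 'tcp_rot': [-3.139, -0.0, 2.912], 'force': [-0.556, -0.461, 0.485], 'moment': [0.018, 0.046, -0.05], 'finger_force': 0.0, 'width': 1.001}
top [[439.1, 0.0, 279.9], [0.0, 439.1, 213.6], [0.0, 0.0, 1.0]] [[-0.012, -1.0, 0.005, 84.475], [-0.991, 0.011, -0.132, 567.588], [0.132, -0.007, -0.991, 985.367], [0.0, 0.0, 0.0, 1.0]]
scene [[406.2, 0.0, 280.4], [0.0, 406.2, 209.1], [0.0, 0.0, 1.0]] [[-0.222, 0.975, 0.013, 50.384], [0.533, 0.132, -0.836, -246.358], [-0.817, -0.179, -0.549, 1596.821], [0.0, 0.0, 0.0, 1.0]]
```

View pics/top0.png

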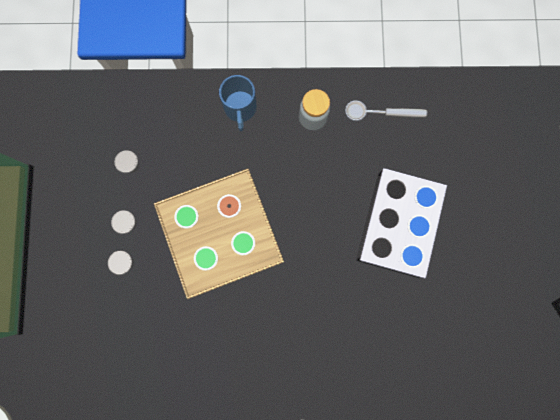

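View pics/scene0.png

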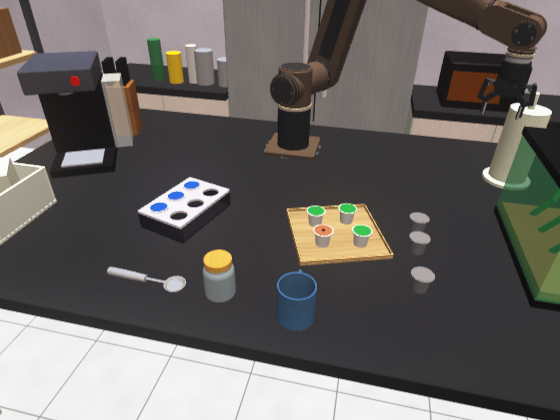

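The top view shows the green pods at (186,217), (206,258) and (243,243), and the spent one at (229,206). The empty holes are at (396,189), (389,218) and (382,248), with the blue pods to their right. The scene view agrees. Next I locate everything in both views.

```bash
cat > h.py <<'E'
import cv2,numpy as np
def ray(d,uv):
    T=d["camera_from_world"];R=T[:3,:3];c=-R.T@T[:3,3]
    return c,R.T@np.linalg.solve(d["intrinsics"],[uv[0],uv[1],1])
def onplane(d,uv,z):
    c,r=ray(d,uv);return (c+r*(z-c[2])/r[2])[:2]
def proj(d,p):
    q=d["intrinsics"]@(d["camera_from_world"]@np.r_[p,1])[:3];return q[:2]/q[2]
RNG={"green":((50,110,60),(75,255,255)),"blue":((100,140,100),(118,255,255)),"copper":((3,100,60),(12,255,255)),"hole":((0,0,0),(180,255,50))}
def blobs(d,col,lo,hi,roi=None):
    hsv=cv2.cvtColor(np.ascontiguousarray(d["pixels"]),cv2.COLOR_RGB2HSV)
    m=cv2.inRange(hsv,*[np.array(a) for a in RNG[col]])
    if roi: k=np.zeros_like(m);k[roi[1]:roi[3],roi[0]:roi[2]]=255;m&=k
    out=[]
    for c in cv2.findContours(m,cv2.RETR_CCOMP if col!="hole" else cv2.RETR_LIST,cv2.CHAIN_APPROX_NONE)[0]:
        a=cv2.contourArea(c)
        if lo<a<hi and len(c)>=5:
            e=cv2.fitEllipse(c);out.append((e[0],e[1],a))
    return out
E
python3 - <<'E'
from h import *
for n,roi,hroi in(("top",(140,160,450,300),(365,172,405,262)),("scene",(130,170,390,270),(130,170,235,240))):
    d=dict(np.load("pics/%s0.npz"%n))
    for col,z in(("green",48),("copper",48),("blue",58),("hole",55)):
        for e in blobs(d,col,60,900,hroi if col=="hole" else roi):
            print(n,col,np.round(e[0],1),np.round(e[1],1),e[2],"xy",np.round(onplane(d,e[0],z),1))
E
```

```text
top green [205.2 257.9] [17.9 18.2] 254.0 xy [467.5 248.9]
top green [242.8 242.8] [17.8 18.2] 252.5 xy [501.  163.6]
top green [185.8 216.2] [17.3 18.2] 246.0 xy [563.6 294.4]
top copper [228.8 205.5] [17.5 17.6] 241.0 xy [587.4 195.8]
top blue [412.  255.6] [17.7 18.9] 260.0 xy [ 466.8 -219. ]
top blue [419.1 225.9] [17.5 18.6] 254.5 xy [ 534.  -238.5]
top blue [426.  196.6] [17.2 18.3] 245.0 xy [ 601.5 -258.1]
scene green [361.9 230. ] [ 8.3 16.5] 105.5 xy [566.6 294. ]
scene green [315.5 210.3] [ 7.1 15.1] 82.5 xy [503.6 162.7]
scene green [347.3 207.7] [ 7.  15.1] 80.0 xy [469.  247.8]
scene copper [323.  229.7] [ 8.9 16.3] 111.0 xy [589.7 195.4]
scene blue [158.  206.4] [ 6.8 15.6] 82.0 xy [ 604.5 -260.1]
scene blue [175.3 195. ] [ 6. 15.] 69.0 xy [ 537.  -240.3]
```

```bash
cat > go.py <<'E'
import sys,numpy as np
from cell import ctrl
from scipy.spatial.transform import Rotation as Ro
t=np.array([float(a) for a in sys.argv[1:4]]);turn=float(sys.argv[4]) if len(sys.argv)>4 else 0 # turn first, about tool z
s=ctrl.sense();R=Ro.from_euler("xyz",s["tcp_rot"])*Ro.from_rotvec([0,0,turn])
u=R.inv().apply(t-s["tcp_pos"])/20
print("t",round(s["t"],2),"tcp",np.round(s["tcp_pos"],1),np.round(s["tcp_rot"],3),"tooly deg",np.round(np.degrees(np.arctan2(*R.apply([0,1,0])[1::-1])),1),"units",np.round(u,3),"w",round(float(s["width"]),3),"ff",round(float(s["finger_force"]),1))
E
python3 go.py 502.3 163.1 150
python3 - <<'E'
from h import *
d=dict(np.load("pics/top0.npz"))
for h in((487.7,-152.7),(555,-172.2),(622.4,-191.8)): print(h,proj(d,(*h,55)).round(1))
hsv=cv2.cvtColor(d["pixels"],cv2.COLOR_RGB2GRAY)
m=(hsv[175:262,368:408]<90).astype(np.uint8)
n,l,st,c=cv2.connectedComponentsWithStats(m)
for i in range(1,n):
    p=c[i]+[368,175];
    if st[i,4]>50: print(st[i],p.round(1),onplane(d,p,55).round(1),onplane(d,p,51).round(1))
E
```

```text
t 0.1 tcp [153.5 656.7 230.1] [-3.14  -0.     2.912] tooly deg 76.8 units [-22.605 -20.052   4.038] w 0.999 ff 0.0
(487.7, -152.7) [382.  246.8]
(555, -172.2) [389.2 217.3]
(622.4, -191.8) [396.4 188.2]
[  0   0  13  50 338] [371.8 191.8] [ 614.6 -134.7] [ 615.3 -135.6]
[ 19   6  18  18 256] [395.6 189.2] [ 620.1 -189.9] [ 620.9 -191. ]
[ 12  34  18  19 267] [388.6 218. ] [ 553.4 -170.6] [ 553.8 -171.7]
[  5  63  18  20 271] [381.4 247.5] [ 486.2 -151.2] [ 486.4 -152.2]
```

```bash
python3 -m handwheel '[[[-0.942,-0.836,0.168,0,0,0],[-0.942,-0.836,0.168,0,0,0],[-0.942,-0.836,0.168,0,0,0],[-0.942,-0.836,0.168,0,0,0],[-0.942,-0.836,0.168,0,0,0],[-0.942,-0.836,0.168,0,0,0],[-0.942,-0.836,0.168,0,0,0],[-0.942,-0.836,0.168,0,0,0]]]' -0.6 30
python3 -m handwheel '[[[-0.942,-0.836,0.168,0,0,0],[-0.942,-0.836,0.168,0,0,0],[-0.942,-0.836,0.168,0,0,0],[-0.942,-0.836,0.168,0,0,0],[-0.942,-0.836,0.168,0,0,0],[-0.942,-0.836,0.168,0,0,0],[-0.942,-0.836,0.168,0,0,0],[-0.942,-0.836,0.168,0,0,0]]]'
python3 -m handwheel '[[[-0.942,-0.836,0.168,0,0,0],[-0.942,-0.836,0.168,0,0,0],[-0.942,-0.836,0.168,0,0,0],[-0.942,-0.836,0.168,0,0,0],[-0.942,-0.836,0.168,0,0,0],[-0.942,-0.836,0.168,0,0,0],[-0.942,-0.836,0.168,0,0,0],[-0.942,-0.836,0.168,0,0,0],[0,0,0,0,0,0],[0,0,0,0,0,0]]]'
python3 go.py 502.3 163.1 150
python3 - <<'E'
from h import *
from cell import viewer
d=viewer.read_camera("wrist");np.savez("pics/w1.npz",**d)
cv2.imwrite("pics/w1.png",d["pixels"][:,:,::-1])
for c in("green","copper"):
    for e in blobs(d,c,200,30000): print(c,np.round(e[0],1),np.round(e[1],1),onplane(d,e[0],48).round(1))
E
```

```text
t: 0.77
tcp_pos: [270.3, 491.3, 203.7]
tcp_rot: [-3.141, -0.0, 2.912]
force: [0.0, 1.2, 1.0]
width: 0.797
finger_force: 0.0
t: 1.43
tcp_pos: [386.5, 326.9, 177.0]
tcp_rot: [-3.141, -0.001, 2.912]
force: [-0.1, -0.1, -0.6]
width: 0.799
finger_force: 0.0
t: 2.27
tcp_pos: [502.6, 162.6, 150.0]
tcp_rot: [-3.141, -0.001, 2.909]
force: [-0.2, -0.3, 1.0]
width: 0.797
finger_force: 0.0
t 2.27 tcp [502.6 162.6 150. ] [-3.141e+00 -1.000e-03  2.909e+00] tooly deg 76.7 units [0.022 0.022 0.002] w 0.797 ff 0.0
green [445.2 237.7] [44.7 53.9] [564.7 295.6]
green [283.9 204. ] [50.6 52.8] [502.2 164.7]
green [378.  141.4] [54.2 59.6] [468.6 249.8]
copper [335.  284.1] [38.1 45.3] [587.9 193.1]
```

View pics/w1.png

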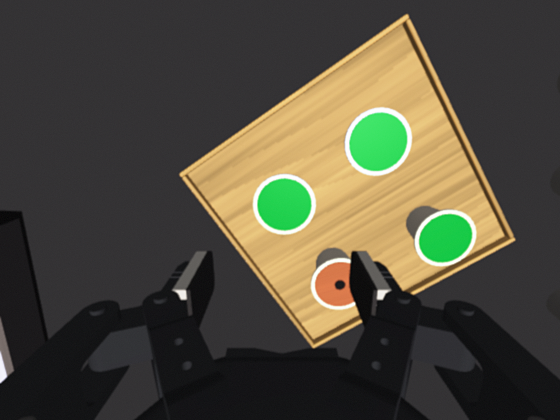

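The wrist view shows the first pod (284,204) centred between the fingers, and all three cameras agree to about 1.5 mm. I descend and grip the rim.

```bash
python3 -m handwheel '[[[0,0.01,0.9,0,0,0],[0,0.01,0.9,0,0,0],[0,0.01,0.9,0,0,0],[0,0.01,0.9,0,0,0],[0,0.01,0.9,0,0,0],[0,0.01,0.9,0,0,0],[0,0,0.4,0,0,0],[0,0,0,0,0,0],[0,0,0,0,0,0]]]'
python3 -m handwheel '[[[0,0,0,0,0,0],[0,0,0,0,0,0],[0,0,0,0,0,0],[0,0,0,0,0,0],[0,0,0,0,0,0],[0,0,0,0,0,0]]]' 1 30
python3 -m handwheel '[[[0,0,-0.4,0,0,0],[0,0,-0.9,0,0,0],[0,0,-0.9,0,0,0],[0,0,-0.9,0,0,0],[0,0,-0.9,0,0,0],[0,0,-0.9,0,0,0],[0,0,0,0,0,0]]]'
python3 - <<'E'
from h import *
from cell import viewer
d=viewer.read_camera("wrist");np.savez("pics/w2.npz",**d)
cv2.imwrite("pics/w2.png",d["pixels"][:,:,::-1])
E
python3 go.py 486.8 -152.2 130 0.8
```

```text
t: 3.07
tcp_pos: [502.5, 165.3, 34.8]
tcp_rot: [-3.141, -0.0, 2.913]
force: [-0.5, -0.6, 0.3]
width: 0.801
finger_force: 0.0
t: 3.57
tcp_pos: [504.0, 165.1, 36.5]
tcp_rot: [3.14, 0.002, 2.912]
force: [-2.8, 1.2, 6.3]
width: 0.594
finger_force: 30.8
t: 4.15
tcp_pos: [505.6, 165.0, 137.4]
tcp_rot: [3.139, 0.008, 2.912]
force: [0.1, -0.4, -0.2]
width: 0.594
finger_force: 31.2
t 4.2 tcp [504.5 164.8 135.3] [3.14  0.005 2.912] tooly deg 31.0 units [-13.13   -8.923   0.249] w 0.595 ff 31.2
```

View pics/w2.png

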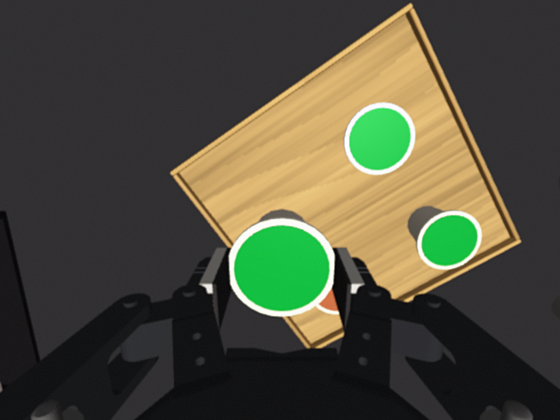

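The pod is held upright between the pads (282,267). Now I work out its position relative to the tool.

```bash
cat > inhand.py <<'E'
from h import *
from cell import ctrl
from scipy.spatial.transform import Rotation as Ro
import sys
# foil diameter from w1 pod at known depth
d=dict(np.load("pics/w1.npz"));e=min(blobs(d,"green",200,30000),key=lambda e:e[0][0])
def depth(d,p): return (d["camera_from_world"]@np.r_[p,1])[2]
D=e[1][1]/d["intrinsics"][0,0]*depth(d,[*onplane(d,e[0],48),48])
d=dict(np.load(sys.argv[1]));e=max(blobs(d,"green",200,90000),key=lambda e:e[2])
s=ctrl.sense();zc=d["intrinsics"][0,0]*D/e[1][1]
c,r=ray(d,e[0]);p=c+r*zc
print("foil D",round(D,1),"axes",np.round(e[1],1),"pod top world",p.round(1),"tool frame",Ro.from_euler("xyz",s["tcp_rot"]).inv().apply(p-s["tcp_pos"]).round(1))
E
python3 inhand.py pics/w2.npz
```

```text
foil D 44.9 axes [84.2 94. ] pod top world [502.4 165.5 151.2] tool frame [  2.2   0.2 -16. ]
```

```bash
python3 -m handwheel '[[[0,0,0,0,0,1],[0,0,0,0,0,1],[0,0,0,0,0,1],[0,0,0,0,0,1],[0,0,0,0,0,1],[0,0,0,0,0,1],[0,0,0,0,0,1],[0,0,0,0,0,1],[0,0,0,0,0,0]]]'
python3 go.py 487.8 -153.9 130
```

```text
t: 4.95
tcp_pos: [501.9, 164.4, 131.0]
tcp_rot: [-3.139, -0.001, 2.11]
force: [0.5, -0.2, -0.5]
width: 0.589
finger_force: 31.3
t 4.95 tcp [501.9 164.4 131. ] [-3.139e+00 -1.000e-03  2.110e+00] tooly deg 30.9 units [-13.298  -8.776   0.059] w 0.589 ff 31.3
```

```bash
python3 -m handwheel '[[[-0.95,-0.627,0,0,0,0],[-0.95,-0.627,0,0,0,0],[-0.95,-0.627,0,0,0,0],[-0.95,-0.627,0,0,0,0],[-0.95,-0.627,0,0,0,0],[-0.95,-0.627,0,0,0,0],[-0.95,-0.627,0,0,0,0]]]'
python3 -m handwheel '[[[-0.95,-0.627,0,0,0,0],[-0.95,-0.627,0,0,0,0],[-0.95,-0.627,0,0,0,0],[-0.95,-0.627,0,0,0,0],[-0.95,-0.627,0,0,0,0],[-0.95,-0.627,0,0,0,0],[-0.95,-0.627,0,0,0,0],[0,0,0,0,0,0],[0,0,0,0,0,0],[0,0,0,0,0,0]]]'
python3 - <<'E'
from h import *
from cell import viewer
d=viewer.read_camera("wrist");np.savez("pics/w3.npz",**d)
cv2.imwrite("pics/w3.png",d["pixels"][:,:,::-1])
for e in blobs(d,"blue",200,30000): print("blue",np.round(e[0],1),onplane(d,e[0],58).round(1))
E
python3 inhand.py pics/w3.npz; python3 go.py 486.8 -152.2 53
```

```text
t: 5.53
tcp_pos: [495.2, 4.5, 131.6]
tcp_rot: [-3.14, -0.001, 2.115]
force: [0.2, -0.6, -0.4]
width: 0.592
finger_force: 31.3
t: 6.37
tcp_pos: [488.8, -153.1, 131.8]
tcp_rot: [-3.141, -0.002, 2.113]
force: [-0.1, -0.1, -0.9]
width: 0.596
finger_force: 31.3
blue [277.7 328. ] [ 538.5 -241.9]
blue [207.5 256.7] [ 456.4 -213. ]
foil D 44.9 axes [84. 94.] pod top world [ 487.2 -150.5  145.6] tool frame [  2.9  -0.2 -13.7]
t 6.42 tcp [ 488.9 -152.8  132. ] [-3.141e+00 -1.000e-03  2.113e+00] tooly deg 31.1 units [ 0.076 -0.072  3.948] w 0.597 ff 31.3
```

View pics/w3.png

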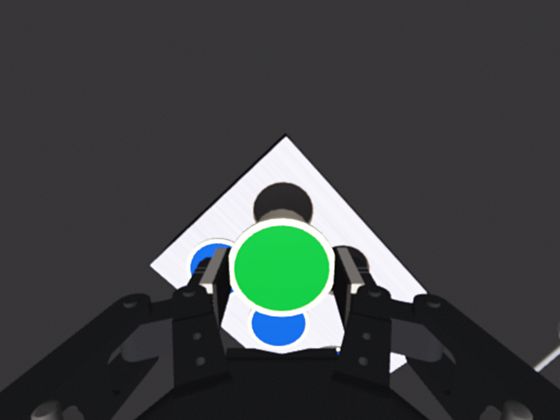

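The wrist view shows the held pod at (282,267) with the hole's far edge visible behind it (about 254–312, top 182). I check the hole's position against those edges.

```bash
python3 - <<'E'
from h import *
d=dict(np.load("pics/w3.npz"))
g=cv2.cvtColor(d["pixels"],cv2.COLOR_RGB2GRAY)
m=np.zeros_like(g);m[172:222,245:325]=(g[172:222,245:325]<150)*255
c=max(cv2.findContours(m,cv2.RETR_EXTERNAL,cv2.CHAIN_APPROX_NONE)[0],key=cv2.contourArea)[:,0,:]
up=c[c[:,1]<209].astype(float)
P=np.array([onplane(d,u,55) for u in up])
A=np.c_[2*P,np.ones(len(P))];s=np.linalg.lstsq(A,(P**2).sum(1),rcond=None)[0]
print("circle",s[:2].round(1),"r",np.sqrt(s[2]+s[:2]@s[:2]).round(1),len(P))
# fixed radius 23.5
from scipy.optimize import least_squares
print(least_squares(lambda q:np.hypot(*(P-q).T)-23.5,s[:2]).x.round(1))
E
```

```text
circle [ 488.3 -150.5] r 22.6 78
[ 488.8 -151.4]
```

```bash
python3 go.py 489.8 -153.2 53
python3 -m handwheel '[[[-0.06,0.03,0.8,0,0,0],[0,0,0.8,0,0,0],[0,0,0.8,0,0,0],[0,0,0.6,0,0,0],[0,0,0.5,0,0,0],[0,0,0.4,0,0,0],[0,0,0,0,0,0],[0,0,0,0,0,0]]]'
python3 go.py 489.8 -153.2 53
```

```text
t 6.42 tcp [ 488.9 -152.8  132. ] [-3.141e+00 -1.000e-03  2.113e+00] tooly deg 31.1 units [-0.045  0.03   3.948] w 0.597 ff 31.3
t: 7.08
tcp_pos: [490.3, -154.1, 54.4]
tcp_rot: [-3.141, -0.001, 2.112]
force: [-0.8, 0.4, -0.9]
width: 0.591
finger_force: 31.3
t 7.08 tcp [ 490.3 -154.1   54.4] [-3.141e+00 -1.000e-03  2.112e+00] tooly deg 31.0 units [0.05  0.001 0.071] w 0.591 ff 31.3
```

```bash
python3 -m handwheel '[[[0.03,0,0.15,0,0,0],[0,0,0,0,0,0],[0,0,0,0,0,0]]]'
python3 -m handwheel '[[[0,0,0,0,0,0],[0,0,0,0,0,0],[0,0,0,0,0,0],[0,0,0,0,0,0]]]' -0.6
python3 -m handwheel '[[[0,0,-0.5,0,0,0],[0,0,-0.9,0,0,0],[0,0,-0.9,0,0,0],[0,0,-0.9,0,0,0],[0,0,-0.9,0,0,0],[0,0,0,0,0,0],[0,0,0,0,0,0]]]'
python3 - <<'E'
from h import *
from cell import viewer
d=viewer.read_camera("wrist");np.savez("pics/w4.npz",**d);t=viewer.read_camera("top")
cv2.imwrite("pics/w4.png",d["pixels"][:,:,::-1])
for n,x in(("w",d),("t",t)):
  for e in blobs(x,"green",150,30000): print(n,np.round(e[0],1),np.round(e[1],1),onplane(x,e[0],58).round(1))
E
python3 go.py 468.3 249 150 -0.8
```

```text
t: 7.33
tcp_pos: [490.3, -153.7, 52.1]
tcp_rot: [3.141, -0.0, 2.112]
force: [-0.2, 2.1, 0.5]
width: 0.592
finger_force: 31.4
t: 7.67
tcp_pos: [490.5, -154.3, 52.0]
tcp_rot: [3.141, 0.001, 2.112]
force: [0.7, -0.2, -0.4]
width: 0.797
finger_force: 0.0
t: 8.25
tcp_pos: [491.1, -154.5, 135.2]
tcp_rot: [3.14, 0.003, 2.112]
force: [-0.4, 0.5, -0.6]
width: 0.799
finger_force: 0.0
w [280.9 209.4] [55.7 58.7] [ 489.1 -151.7]
t [205.2 257.9] [17.9 18.2] [467.2 247.2]
t [379.8 245.9] [12.1 19.2] [ 489.5 -147.2]
t [185.8 216.2] [17.4 18.2] [562.4 292.3]
t 8.35 tcp [ 489.6 -153.6  132.8] [-3.141e+00 -1.000e-03  2.112e+00] tooly deg 76.8 units [ 5.622 19.36  -0.846] w 0.803 ff 0.0
```

View pics/w4.png

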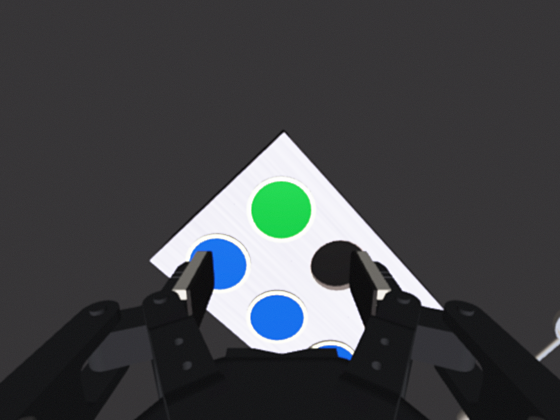

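The green pod sits at (281,209), flush like the blue ones, so it is seated. On to the second pod.

```bash
python3 -m handwheel '[[[0,0,0,0,0,-1],[0,0,0,0,0,-1],[0,0,0,0,0,-1],[0,0,0,0,0,-1],[0,0,0,0,0,-1],[0,0,0,0,0,-1],[0,0,0,0,0,-1],[0,0,0,0,0,-1],[0,0,0,0,0,0],[0,0,0,0,0,0]]]'
python3 go.py 469 250.5 120
```

```text
t: 9.18
tcp_pos: [489.4, -153.5, 132.2]
tcp_rot: [3.141, -0.003, 2.909]
force: [-0.1, 0.1, 0.3]
width: 0.8
finger_force: 0.0
t 9.18 tcp [ 489.4 -153.5  132.2] [ 3.141e+00 -3.000e-03  2.909e+00] tooly deg 76.7 units [ 5.643 19.423  0.641] w 0.8 ff 0.0
```

```bash
python3 -m handwheel '[[[0.282,0.971,0.032,0,0,0],[0.282,0.971,0.032,0,0,0],[0.282,0.971,0.032,0,0,0],[0.282,0.971,0.032,0,0,0],[0.282,0.971,0.032,0,0,0],[0.282,0.971,0.032,0,0,0],[0.282,0.971,0.032,0,0,0],[0.282,0.971,0.032,0,0,0],[0.282,0.971,0.032,0,0,0],[0.282,0.971,0.032,0,0,0]]]'
python3 -m handwheel '[[[0.282,0.971,0.032,0,0,0],[0.282,0.971,0.032,0,0,0],[0.282,0.971,0.032,0,0,0],[0.282,0.971,0.032,0,0,0],[0.282,0.971,0.032,0,0,0],[0.282,0.971,0.032,0,0,0],[0.282,0.971,0.032,0,0,0],[0.282,0.971,0.032,0,0,0],[0.282,0.971,0.032,0,0,0],[0.282,0.971,0.032,0,0,0]]]'
python3 -m handwheel '[[[0,0,0,0,0,0],[0,0,0,0,0,0],[0,0,0,0,0,0]]]'
python3 - <<'E'
from h import *
from cell import viewer
d=viewer.read_camera("wrist")
for e in blobs(d,"green",200,30000): print(np.round(e[0],1),onplane(d,e[0],48).round(1))
E
python3 go.py 469 250.5 35
```

```text
t: 10.02
tcp_pos: [478.9, 49.0, 126.6]
tcp_rot: [-3.141, -0.001, 2.909]
force: [0.1, -0.8, 0.1]
width: 0.799
finger_force: 0.0
t: 10.85
tcp_pos: [468.2, 250.8, 120.1]
tcp_rot: [-3.141, -0.001, 2.909]
force: [1.0, -0.6, 0.3]
width: 0.8
finger_force: 0.0
t: 11.1
tcp_pos: [468.5, 249.5, 120.3]
tcp_rot: [-3.141, -0.001, 2.911]
force: [-0.1, -0.5, 0.4]
width: 0.802
finger_force: 0.0
[348.6 314.7] [566.1 284.2]
[282.  216.2] [468.5 249.8]
t 11.15 tcp [468.6 249.2 120.5] [-3.141e+00 -1.000e-03  2.910e+00] tooly deg 76.8 units [-0.005  0.07   4.273] w 0.797 ff 0.0
```

```bash
python3 -m handwheel '[[[0,0.04,0.9,0,0,0],[0,0,0.9,0,0,0],[0,0,0.9,0,0,0],[0,0,0.9,0,0,0],[0,0,0.67,0,0,0],[0,0,0,0,0,0],[0,0,0,0,0,0]]]'
python3 -m handwheel '[[[0,0,0,0,0,0],[0,0,0,0,0,0],[0,0,0,0,0,0],[0,0,0,0,0,0],[0,0,0,0,0,0],[0,0,0,0,0,0]]]' 1 30
python3 -m handwheel '[[[0,0,-0.4,0,0,0],[0,0,-0.9,0,0,0],[0,0,-0.9,0,0,0],[0,0,-0.9,0,0,0],[0,0,-0.9,0,0,0],[0,0,-0.9,0,0,0],[0,0,0,0,0,0]]]'
python3 -m handwheel '[[[0,0,0,0,0,1],[0,0,0,0,0,1],[0,0,0,0,0,1],[0,0,0,0,0,1],[0,0,0,0,0,1],[0,0,0,0,0,1],[0,0,0,0,0,1],[0,0,0,0,0,1],[0,0,0,0,0,0]]]'
python3 go.py 556.8 -173.2 132
```

```text
t: 11.73
tcp_pos: [468.6, 249.7, 34.9]
tcp_rot: [-3.14, -0.002, 2.91]
force: [1.0, 0.6, 0.8]
width: 0.795
finger_force: 0.0
t: 12.23
tcp_pos: [470.5, 250.9, 37.1]
tcp_rot: [3.14, 0.003, 2.912]
force: [0.4, -1.4, 6.8]
width: 0.595
finger_force: 31.4
t: 12.82
tcp_pos: [471.0, 251.7, 137.6]
tcp_rot: [3.138, 0.006, 2.912]
force: [1.2, 1.0, 0.5]
width: 0.597
finger_force: 31.3
t: 13.57
tcp_pos: [468.0, 250.5, 132.1]
tcp_rot: [-3.139, -0.001, 2.11]
force: [0.3, -1.0, -0.3]
width: 0.595
finger_force: 31.2
t 13.57 tcp [468.  250.5 132.1] [-3.139e+00 -1.000e-03  2.110e+00] tooly deg 30.9 units [-2.046e+01 -7.072e+00  4.000e-03] w 0.595 ff 31.2
```

```bash
python3 -m handwheel '[[[-0.974,-0.337,0,0,0,0],[-0.974,-0.337,0,0,0,0],[-0.974,-0.337,0,0,0,0],[-0.974,-0.337,0,0,0,0],[-0.974,-0.337,0,0,0,0],[-0.974,-0.337,0,0,0,0],[-0.974,-0.337,0,0,0,0],[-0.974,-0.337,0,0,0,0],[-0.974,-0.337,0,0,0,0],[-0.974,-0.337,0,0,0,0]]]'
python3 -m handwheel '[[[-0.974,-0.337,0,0,0,0],[-0.974,-0.337,0,0,0,0],[-0.974,-0.337,0,0,0,0],[-0.974,-0.337,0,0,0,0],[-0.974,-0.337,0,0,0,0],[-0.974,-0.337,0,0,0,0],[-0.974,-0.337,0,0,0,0],[-0.974,-0.337,0,0,0,0],[-0.974,-0.337,0,0,0,0],[-0.974,-0.337,0,0,0,0]]]'
python3 -m handwheel '[[[-0.974,-0.337,0,0,0,0],[0,0,0,0,0,0],[0,0,0,0,0,0],[0,0,0,0,0,0]]]'
cat > holefit.py <<'E'
from h import *
from cell import viewer
from scipy.optimize import least_squares
import sys
d=viewer.read_camera("wrist");np.savez("pics/%s.npz"%sys.argv[1],**d)
g=cv2.cvtColor(d["pixels"],cv2.COLOR_RGB2GRAY)
m=np.zeros_like(g);m[172:222,245:325]=(g[172:222,245:325]<150)*255
c=max(cv2.findContours(m,cv2.RETR_EXTERNAL,cv2.CHAIN_APPROX_NONE)[0],key=cv2.contourArea)[:,0,:]
P=np.array([onplane(d,u,55) for u in c[c[:,1]<209].astype(float)])
q=least_squares(lambda q:np.hypot(*(P-q).T)-23.5,P.mean(0));print("hole",q.x.round(1),"rms",np.sqrt(2*q.cost/len(P)).round(2))
E
python3 holefit.py w5; python3 inhand.py pics/w5.npz; python3 go.py 556.8 -173.2 52
```

```text
t: 14.4
tcp_pos: [511.0, 48.2, 132.6]
tcp_rot: [-3.141, -0.001, 2.115]
force: [-0.3, 1.0, -0.6]
width: 0.591
finger_force: 31.3
t: 15.23
tcp_pos: [553.6, -153.3, 132.4]
tcp_rot: [-3.141, -0.002, 2.115]
force: [0.4, -0.5, -0.1]
width: 0.596
finger_force: 31.3
t: 15.57
tcp_pos: [557.7, -172.0, 132.6]
tcp_rot: [-3.141, -0.002, 2.113]
force: [-0.6, -0.7, -0.4]
width: 0.593
finger_force: 31.3
hole [ 556.1 -170.9] rms 0.37
foil D 44.9 axes [83.8 93.6] pod top world [ 556.3 -169.7  145.8] tool frame [  2.5  -0.2 -13.1]
t 15.62 tcp [ 557.8 -171.7  132.8] [-3.141e+00 -2.000e-03  2.113e+00] tooly deg 31.1 units [-0.044 -0.077  4.038] w 0.59 ff 31.3
```

```bash
python3 -m handwheel '[[[-0.045,-0.04,0.8,0,0,0],[0,0,0.8,0,0,0],[0,0,0.8,0,0,0],[0,0,0.6,0,0,0],[0,0,0.6,0,0,0],[0,0,0.45,0,0,0],[0,0,0,0,0,0],[0,0,0,0,0,0]]]'
python3 -m handwheel '[[[0,0,0,0,0,0],[0,0,0,0,0,0],[0,0,0,0,0,0],[0,0,0,0,0,0]]]' -0.6
python3 -m handwheel '[[[0,0,-0.5,0,0,0],[0,0,-0.9,0,0,0],[0,0,-0.9,0,0,0],[0,0,-0.9,0,0,0],[0,0,-0.9,0,0,0],[0,0,0,0,0,0],[0,0,0,0,0,0]]]'
python3 - <<'E'
from h import *
from cell import viewer
d=viewer.read_camera("wrist");np.savez("pics/w6.npz",**d)
cv2.imwrite("pics/w6.png",d["pixels"][:,:,::-1])
for e in blobs(d,"green",150,30000): print(np.round(e[0],1),np.round(e[1],1),onplane(d,e[0],58).round(1))
E
python3 -m handwheel '[[[0,0,0,0,0,-1],[0,0,0,0,0,-1],[0,0,0,0,0,-1],[0,0,0,0,0,-1],[0,0,0,0,0,-1],[0,0,0,0,0,-1],[0,0,0,0,0,-1],[0,0,0,0,0,-1],[0,0,0,0,0,0],[0,0,0,0,0,0]]]'
python3 go.py 565.1 296 120
```

```text
t: 16.28
tcp_pos: [557.5, -172.9, 52.0]
tcp_rot: [-3.141, -0.003, 2.112]
force: [-2.3, 2.8, 0.9]
width: 0.591
finger_force: 32.2
t: 16.62
tcp_pos: [558.5, -174.4, 52.8]
tcp_rot: [3.141, 0.001, 2.112]
force: [-0.3, 0.1, -0.1]
width: 0.799
finger_force: 0.0
t: 17.2
tcp_pos: [559.1, -174.6, 136.3]
tcp_rot: [3.14, 0.003, 2.112]
force: [-0.0, 0.1, -0.5]
width: 0.803
finger_force: 0.0
[280.3 207.8] [55.8 58.6] [ 556.3 -171.2]
[214.1 139.6] [61.4 65.6] [ 488.9 -151.6]
t: 18.08
tcp_pos: [557.3, -173.6, 132.9]
tcp_rot: [3.141, -0.003, 2.909]
force: [0.2, -0.3, 0.2]
width: 0.801
finger_force: 0.0
t 18.08 tcp [ 557.3 -173.6  132.9] [ 3.141e+00 -3.000e-03  2.909e+00] tooly deg 76.7 units [ 5.027 22.939  0.673] w 0.801 ff 0.0
```

View pics/w6.png

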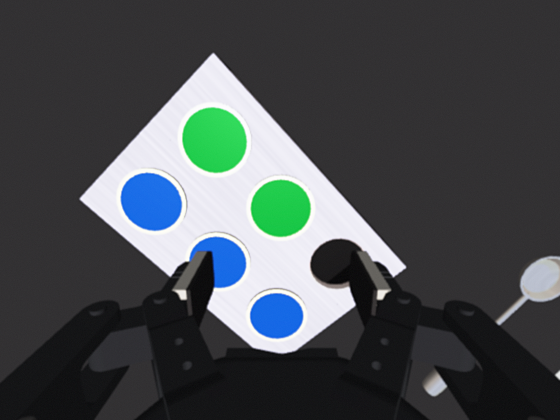

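Both pods, at (214,139) and (280,208), are flush. Now the third.

```bash
python3 -m handwheel '[[[0.21,0.956,0.028,0,0,0],[0.21,0.956,0.028,0,0,0],[0.21,0.956,0.028,0,0,0],[0.21,0.956,0.028,0,0,0],[0.21,0.956,0.028,0,0,0],[0.21,0.956,0.028,0,0,0],[0.21,0.956,0.028,0,0,0],[0.21,0.956,0.028,0,0,0]]]'
python3 -m handwheel '[[[0.21,0.956,0.028,0,0,0],[0.21,0.956,0.028,0,0,0],[0.21,0.956,0.028,0,0,0],[0.21,0.956,0.028,0,0,0],[0.21,0.956,0.028,0,0,0],[0.21,0.956,0.028,0,0,0],[0.21,0.956,0.028,0,0,0],[0.21,0.956,0.028,0,0,0]]]'
python3 -m handwheel '[[[0.21,0.956,0.028,0,0,0],[0.21,0.956,0.028,0,0,0],[0.21,0.956,0.028,0,0,0],[0.21,0.956,0.028,0,0,0],[0.21,0.956,0.028,0,0,0],[0.21,0.956,0.028,0,0,0],[0.21,0.956,0.028,0,0,0],[0.21,0.956,0.028,0,0,0],[0,0,0,0,0,0],[0,0,0,0,0,0]]]'
python3 - <<'E'
from h import *
from cell import viewer
d=viewer.read_camera("wrist")
for e in blobs(d,"green",200,30000)+blobs(d,"copper",200,30000): print(np.round(e[0],1),onplane(d,e[0],48).round(1))
E
python3 go.py 565.1 295.5 35
```

```text
t: 18.75
tcp_pos: [559.7, -16.4, 129.2]
tcp_rot: [-3.142, -0.001, 2.909]
force: [0.2, -0.0, 0.9]
width: 0.804
finger_force: 0.0
t: 19.42
tcp_pos: [561.8, 140.1, 124.7]
tcp_rot: [-3.141, -0.001, 2.909]
force: [-0.3, -0.8, -0.2]
width: 0.8
finger_force: 0.0
t: 20.25
tcp_pos: [563.9, 296.3, 120.1]
tcp_rot: [-3.141, -0.001, 2.912]
force: [-0.5, -0.2, -0.0]
width: 0.8
finger_force: 0.0
[281.  217.5] [564.8 295.6]
[160.9 265.9] [582.7 193.3]
t 20.3 tcp [564.  295.5 120.2] [-3.140e+00 -1.000e-03  2.911e+00] tooly deg 76.8 units [-0.057  0.015  4.262] w 0.799 ff 0.0
```

```bash
python3 -m handwheel '[[[-0.05,0.015,0.9,0,0,0],[0,0,0.9,0,0,0],[0,0,0.9,0,0,0],[0,0,0.9,0,0,0],[0,0,0.66,0,0,0],[0,0,0,0,0,0],[0,0,0,0,0,0]]]'
python3 -m handwheel '[[[0,0,0,0,0,0],[0,0,0,0,0,0],[0,0,0,0,0,0],[0,0,0,0,0,0],[0,0,0,0,0,0],[0,0,0,0,0,0]]]' 1 30
python3 -m handwheel '[[[0,0,-0.4,0,0,0],[0,0,-0.9,0,0,0],[0,0,-0.9,0,0,0],[0,0,-0.9,0,0,0],[0,0,-0.9,0,0,0],[0,0,-0.9,0,0,0],[0,0,0,0,0,0]]]'
python3 -m handwheel '[[[0,0,0,0,0,1],[0,0,0,0,0,1],[0,0,0,0,0,1],[0,0,0,0,0,1],[0,0,0,0,0,1],[0,0,0,0,0,1],[0,0,0,0,0,1],[0,0,0,0,0,1],[0,0,0,0,0,0]]]'
python3 go.py 624.6 -191.8 132
```

```text
t: 20.88
tcp_pos: [565.0, 294.9, 35.0]
tcp_rot: [-3.14, -0.002, 2.911]
force: [-0.3, 0.1, -0.4]
width: 0.798
finger_force: 0.0
t: 21.38
tcp_pos: [567.0, 296.2, 37.7]
tcp_rot: [3.14, 0.003, 2.912]
force: [0.3, -0.2, 5.7]
width: 0.596
finger_force: 31.5
t: 21.97
tcp_pos: [567.4, 296.7, 138.3]
tcp_rot: [3.138, 0.006, 2.912]
force: [0.0, -0.2, 0.3]
width: 0.594
finger_force: 31.3
t: 22.72
tcp_pos: [564.5, 295.6, 132.1]
tcp_rot: [-3.139, -0.001, 2.11]
force: [0.2, -0.4, 0.1]
width: 0.591
finger_force: 31.2
t 22.72 tcp [564.5 295.6 132.1] [-3.139e+00 -1.000e-03  2.110e+00] tooly deg 30.9 units [-2.2454e+01 -9.9380e+00  1.7000e-02] w 0.591 ff 31.2
```

```bash
python3 -m handwheel '[[[-0.936,-0.414,0,0,0,0],[-0.936,-0.414,0,0,0,0],[-0.936,-0.414,0,0,0,0],[-0.936,-0.414,0,0,0,0],[-0.936,-0.414,0,0,0,0],[-0.936,-0.414,0,0,0,0],[-0.936,-0.414,0,0,0,0],[-0.936,-0.414,0,0,0,0]]]'
python3 -m handwheel '[[[-0.936,-0.414,0,0,0,0],[-0.936,-0.414,0,0,0,0],[-0.936,-0.414,0,0,0,0],[-0.936,-0.414,0,0,0,0],[-0.936,-0.414,0,0,0,0],[-0.936,-0.414,0,0,0,0],[-0.936,-0.414,0,0,0,0],[-0.936,-0.414,0,0,0,0]]]'
python3 -m handwheel '[[[-0.936,-0.414,0,0,0,0],[-0.936,-0.414,0,0,0,0],[-0.936,-0.414,0,0,0,0],[-0.936,-0.414,0,0,0,0],[-0.936,-0.414,0,0,0,0],[-0.936,-0.414,0,0,0,0],[-0.936,-0.414,0,0,0,0],[-0.936,-0.414,0,0,0,0],[0,0,0,0,0,0],[0,0,0,0,0,0]]]'
python3 holefit.py w7; python3 inhand.py pics/w7.npz; python3 go.py 624.6 -191.8 52
```

```text
t: 23.38
tcp_pos: [585.2, 132.4, 132.8]
tcp_rot: [-3.14, -0.001, 2.115]
force: [-0.4, 0.3, 0.1]
width: 0.593
finger_force: 31.2
t: 24.05
tcp_pos: [605.6, -29.9, 132.8]
tcp_rot: [-3.14, -0.001, 2.115]
force: [0.7, -0.4, -0.7]
width: 0.594
finger_force: 31.2
t: 24.88
tcp_pos: [626.0, -192.1, 132.8]
tcp_rot: [-3.141, -0.002, 2.112]
force: [0.1, 0.2, -1.0]
width: 0.59
finger_force: 31.3
hole [ 623.3 -190.3] rms 0.39
foil D 44.9 axes [83.6 93.4] pod top world [ 624.3 -189.3  145.6] tool frame [  2.6  -0.4 -12.7]
t 24.93 tcp [ 626.  -191.2  132.8] [-3.141e+00 -2.000e-03  2.113e+00] tooly deg 31.0 units [ 3.000e-03 -7.100e-02  4.041e+00] w 0.59 ff 31.3
```

```bash
python3 -m handwheel '[[[0,-0.07,0.8,0,0,0],[0,0,0.8,0,0,0],[0,0,0.8,0,0,0],[0,0,0.6,0,0,0],[0,0,0.6,0,0,0],[0,0,0.45,0,0,0],[0,0,0,0,0,0],[0,0,0,0,0,0]]]'
python3 -m handwheel '[[[0,0,0,0,0,0],[0,0,0,0,0,0],[0,0,0,0,0,0],[0,0,0,0,0,0]]]' -0.6
python3 -m handwheel '[[[0,0,-0.5,0,0,0],[0,0,-0.9,0,0,0],[0,0,-0.9,0,0,0],[0,0,-0.9,0,0,0],[0,0,-0.9,0,0,0],[0,0,-0.9,0,0,0],[0,0,-0.9,0,0,0],[0,0,0,0,0,0],[0,0,0,0,0,0],[0,0,0,0,0,0]]]'
python3 - <<'E'
from h import *
from cell import viewer
d=viewer.read_camera("wrist");t=viewer.read_camera("top")
cv2.imwrite("pics/w8.png",d["pixels"][:,:,::-1])
for n,x in(("w",d),("t",t)):
  for c,z in(("green",58),("blue",58),("copper",48)):
    for e in blobs(x,c,150,30000): print(n,c,np.round(e[0],1),np.round(e[1],1),onplane(x,e[0],z).round(1))
E
python3 go.py 624 -191 150
```

```text
t: 25.6
tcp_pos: [625.5, -191.8, 52.8]
tcp_rot: [3.142, -0.0, 2.112]
force: [0.1, 0.5, -1.6]
width: 0.592
finger_force: 31.6
t: 25.93
tcp_pos: [625.5, -192.5, 53.0]
tcp_rot: [3.141, 0.0, 2.112]
force: [-0.3, 0.1, -0.4]
width: 0.804
finger_force: 0.0
t: 26.77
tcp_pos: [624.9, -192.2, 170.1]
tcp_rot: [-3.141, -0.001, 2.112]
force: [0.9, 0.2, -0.2]
width: 0.8
finger_force: 0.0
w green [281.7 198.9] [48.8 51. ] [ 623.8 -189.9]
w green [223.7 140.1] [52.9 56.1] [ 556.2 -171.3]
w green [159.2  73. ] [56.  64.4] [ 488.9 -151.7]
w blue [226.4 247.1] [42.1 48.1] [ 603.8 -255.9]
w blue [167.9 193.7] [47.2 53.1] [ 535.9 -237.2]
w blue [103.7 133.5] [50.2 59.9] [ 468.6 -217.8]
t green [382.  246.7] [17.1 18.6] [ 487.6 -152. ]
t green [389.8 217.3] [17.6 18.5] [ 554.6 -172.7]
t green [395.9 188.1] [16.1 18.4] [ 622.1 -189.9]
t blue [131.4  28.2] [ 64.4 129.4] [1021.4  430.9]
t copper [228.7 205.5] [17.4 17.7] [587.5 195.8]
t 26.87 tcp [ 624.4 -191.9  168.9] [-3.140e+00 -3.000e-03  2.112e+00] tooly deg 31.0 units [0.049 0.008 0.947] w 0.796 ff 0.0
```

View pics/w8.png

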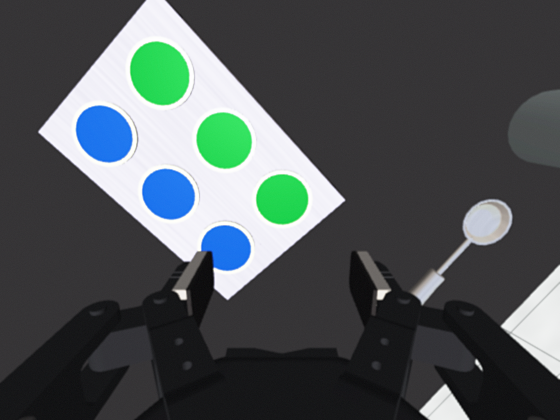

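All three green pods, at (159,73), (224,140) and (282,199), are flush and 70 mm apart. The blue pods and the spent pod haven't moved, and the gripper is clear.

```bash
python3 -c "
from cell import ticket
print(ticket.hand_in())"
```

```text
the job is handed in; nothing more can be done
None
```

I handed the job in at about 27 s: in the last camera check all three green pods hung flush in the three empty holes, with the spent pod and blue pods where they started; the hand-in gave no verdict.

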